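Strip a jammed sample cup

ROBOT

A 7-joint arm with a two-finger parallel gripper is mounted at the origin on the work surface. World frame = base frame: x ahead of the robot, y to its left, z up, the work surface at z = 0. Lengths are in m, angles in rad, forces in N, time in s.
With the tool pointing down it reaches from about 0.4 to 0.875 m from the base axis. Payload 19.3 kg.
Tool frame: the origin (TCP) lies on the front face of the gripper's body, between the roots of the fingers; the fingertips stand 73 mm ahead of it and the grasp point (between the pads) lies 54 mm ahead of it; z points along the fingers, y is the direction in which the jaws open and shut (so a half turn about z gives the same grasp; the last joint's range is limited). The gripper opens to 85 mm and grips with 20 to 120 N. Pads are 22 mm wide; open, the fingers measure 114 mm over their backs; the gripper's body (76 mm by 85 mm) begins 54 mm behind the grasp point. The pads swing forward as they close: fully open they stand 13 mm farther back than shut.
Start: joints at [-1.191, 0.521, -0.036, 1.599, 0.021, 1.021, -0.113], TCP at [0.272, 0.563, 0.304] pointing down, gripper open.
Joint ranges: [-2.91, 2.91], [-0.3, 2.13], [-1.5, 1.42], [0.17, 2.43], [-1.26, 4.41], [0.16, 1.93], [-2.52, 2.52]. Speed limits (rad/s): [1.89, 1.89, 2.39, 2.39, 3.01, 3.01, 3.01].

INTERFACE

Orientations are given as a rotation vector (axis times angle).
In Python, from rig import robot gives the robot as it stands.
- The arm moves only by the tool drive_tool, never from a script. Its arguments are lists of equal length, an entry for each row: "delta_rot": the turn, a rotation vector about the tool's x, y, z in rad, a list of three; "offset": the shift along the tool's x, y, z in m, a list of three; "jaw": the opening in per cent of the stroke, from 0 (shut) to 100 (fully open). A call has 1 to 12 rows; each row shifts and turns the commanded pose from where the row before left it, along the tool's axes as they then stand; what a row does not reach is not made up. A row lasts 1/8 s, in which the tool goes at most 62.5 mm and 10.7 degrees, less where a joint would pass 70% of its speed; a pose out of reach is approached as far as the arm can. A call with a gripper value outside its range is refused whole. The fingers move at their own pace and stop on an object; "grip_force" is the grip in N (left out, the last holds). Time passes only in rows, so rows that do not move let the fingers close. It gives the time, the measured TCP pose, the force and the opening at its end, in the units of the state.
- robot.get_obs(): the state, without advancing time (a new reading comes with each control period).
- robot.snapshot(name): name is "side" or "top"; returns the picture (420x560x3 uint8, red, green, blue); there is no depth.
- robot.camera_model(name): a dict with "mtx" (3x3 intrinsics, pixels), "distortion" ([k1, k2, p1, p2, k3] as OpenCV has them; the pictures are not rectified), "R" (3x3) and "t" (3): a world point X has camera coordinates R X + t. Camera axes: x right, y down, z forward; pixel columns grow to the right and rows downward; lengths in m; the calibration is good to about 2 mm. A picture is of the moment at which its call begins. camera_model takes no time and is no camera call.
- robot.finish_job(): hands the job in, once; it reports no verdict.
Trained networks look in the newest picture that a camera, given by its name, has taken for a name from the list of things; names that differ only in an ending like _2 or _b are one class to them, and where a whole thing is asked for, a point or a joint stands for the part that bears it (a point fixed in the world has none). Each returns a list of dicts, best first, with "conf" (0 to 1); they miss things now and then, are a little off and sometimes report something else, mostly with a low value. They report only what shows in the picture. A call takes as long as a camera call. They do not tell look-alikes from the thing itself.
- robot.find_in(camera, query): "xy" ([column, row] in pixels, amid what is visible of it).
- robot.trace(camera, query): "pixels" (420x560 bool, what is visible of it) and "xy" ([column, row] in pixels, amid what is visible of it).
- robot.spot_point(camera, query): "xy" ([column, row] in pixels: a listed point, or the origin of a listed thing).
The state is a dict: "time_s": time; "qpos": joint angles; "joint_vel": joint speeds; "joint_torque": joint torques, N m; "eef_pos": TCP position; "ee_rot": TCP orientation; "ft_force": force on the tool from outside, world axes, zero at the start; "moment": the same for the moment, N m; "gripper_width": finger opening in m.
Only numpy, scipy, OpenCV 4.12 (cv2) and the standard library are available. Lean on these libraries where they do the work, as an engineer would, in place of code of your own. Each camera call takes 0.05 s, during which the arm holds its last target. There are 200 camera calls.

TASK

Two steel sample cups have jammed together mouth-down on the bench: a plain cup stuck over a slimmer cup with a wide flange at its foot. Holding the plain outer cup, slide the pair along the bench (do not carry it through the air) into the open mouth of the low stripping fork until the flange is wholly beneath the fork, then lift the plain cup straight up so that the fork holds the flanged one back. Set the plain cup down mouth-down on the floor of the shallow white tray, leaving the flanged cup standing under the fork.

Things in the scene. Friction and masses are not known exactly. Their poses are not given: they have to be found in the camera images.
- outer_mid (a point): Plain steel cup, outer of the pair: 52 mm diameter, 62 high, closed top, beaded rim, mouth down, 0.15 kg. Point: its centre, 31 mm above its rim; z up. It starts concentric on the flanged cup, rim 32 and top 94 mm above the bench. The jam holds with 2 to 3 N and slides apart over 35 mm. A single plain and a single flanged cup stand in the same row, about 120 mm apart along x: leave y free for fingers
- inner_foot (a point): Flanged steel inner cup of the pair, mouth down, 90 mm high: at its foot a flange 84 mm in diameter and 4 mm thick, showing below the plain cup; slim body above it 40 mm in diameter; 0.1 kg. Point: centre of its underside, on the bench at the start, where its polished flange slides easily (friction about 0.25); z up
- fork_seat (a point): Fork: low aluminium U fixed to the bench, 145 x 128 mm, 24 mm high. Plate with 14 mm free below for the flange (104 mm wide); slot 58 mm wide for the slim body; the outer cup's rim passes above. Point: on the bench mid-slot, where the cups' axis should come; x points into the fork. Slot flares to its mouth 75 mm before the point, ends 32 mm beyond. 160 mm before it the pair is outside
- tray_floor (a point): Shallow white plastic tray, fixed, 240 mm (its x) by 170 mm (its y) outside, walls 4 mm thick and 18 mm high. Point: centre of its inner floor, 4 mm above the bench; z up. A small amber jar, 32 mm in diameter and 45 mm high, stands near its corner at x -90, y -50 mm; the rest is free
There are look-alikes about, which are no part of the job. Leave any red or turquoise look-alike of the part that bears outer_mid alone.

How it is judged:
On the way, in this order (a step that is already met when the one before it is completed fails the run):
1. the pair, still together, stands on the bench with the flange under the fork (horizontal distance between inner_foot and fork_seat below 0.03 m and height (world z) of inner_foot below 0.014 m and distance between outer_mid and inner_foot below 0.075 m), for 0.2 s.
2. the plain cup is lifted off while the flanged cup stays under the fork (height (world z) of outer_mid above 0.118 m and horizontal distance between inner_foot and fork_seat below 0.03 m and height (world z) of inner_foot below 0.02 m), for 0.1 s.
At the end, for the whole second after the job is handed in: The plain cup stands mouth-down on the floor of the tray (anywhere within it, within 10 degrees of upright, its centre 25 to 37 mm above the floor), and the flanged cup stands on the bench under the fork, its axis within 30 mm of the fork's point and within 10 degrees of upright (x of outer_mid in the frame of tray_floor between -0.1 and 0.1 m and y of outer_mid in the frame of tray_floor between -0.065 and 0.065 m and z of outer_mid in the frame of tray_floor between 0.025 and 0.037 m and angle between each of outer_mid, inner_foot's own z axis and vertical below 0.175 rad and horizontal distance between inner_foot and fork_seat below 0.03 m and height (world z) of inner_foot below 0.008 m); the robot touches nothing.
It fails at once if the flanged cup is carried through the air (more than 30 mm off the bench) (height (world z) of inner_foot above 0.03 m).
It also fails if it takes over 51 s, if anything falls off the work surface, if the arm or the gripper's body presses on something with over 40 N, if the wrist force passes 120 N, or if a joint passes its speed limit or range.

## Working session

There is one attempt and no reset: what is moved stays moved. The work goes in short steps, Python scripts to look and compute and a tool call to move; the robot and the scene stay as the last step left them, time stands still between calls to the robot, and variables do not carry over. Pictures are saved under pics/ and viewed, about 8 in all and at most 12, crops included, and the job is handed in when it is done.

Besides the shell and the picture viewer there is one more tool, called after ">>>" as name(argument=value, ...), one argument or row to a line, values as JSON. drive_tool: Moves the arm, as the interface text tells. Its arguments: {"type":"object","properties":{"delta_rot":{"type":"array"},"offset":{"type":"array"},"jaw":{"type":"array"},"grip_force":{"type":"number"}},"required":["delta_rot","offset","jaw"]}

```bash
mkdir -p pics; ls; cat > h.py <<'E'
import numpy as np, cv2
from rig import robot
def ray(cam,xy):
    m=robot.camera_model(cam); K=np.array(m["mtx"]);R=np.array(m["R"]);t=np.array(m["t"])
    u=cv2.undistortPoints(np.array([[xy]],float),K,np.array(m["distortion"]))[0,0]
    return -R.T@t, R.T@np.array([u[0],u[1],1.])
def at_z(cam,xy,z):
    c,d=ray(cam,xy); return c+d*(z-c[2])/d[2]
def save(cam,name):
    im=robot.snapshot(cam); cv2.imwrite(f"pics/{name}.png",im[:,:,::-1]); return im
def proj(cam,X):
    m=robot.camera_model(cam)
    return cv2.projectPoints(np.array(X,float).reshape(-1,3),cv2.Rodrigues(np.array(m["R"]))[0],np.array(m["t"]),np.array(m["mtx"]),np.array(m["distortion"]))[0][:,0]
E
python3 - <<'E'
from h import *
a=save("top","top0");b=save("side","side0")
cv2.imwrite("pics/both0.png",cv2.resize(np.vstack([a,b]),None,fx=.7,fy=.7)[:,:,::-1])
for c in("top","side"):
    print(c,ray(c,(280,210)))
    for q,z in(("outer_mid",.063),("inner_foot",0),("fork_seat",0),("tray_floor",.004)):
        for d in robot.spot_point(c,q)[:4]: print(q,np.round(d["xy"],1),round(d["conf"],2),np.round(at_z(c,d["xy"],z),3))
print(robot.get_obs())
E
```

```text
pics
top (array([ 0.42356876, -0.0380289 ,  0.99156625]), array([ 0.18310001,  0.03183999, -0.98259675]))
outer_mid [369.8 153.6] 0.89 [ 0.727 -0.224  0.063]
outer_mid [304.7 177.6] 0.76 [ 0.673 -0.068  0.063]
outer_mid [286.  275.7] 0.6 [ 0.445 -0.018  0.063]
inner_foot [306.3 184.3] 0.92 [ 0.672 -0.074  0.   ]
fork_seat [172.6 236.6] 0.58 [0.549 0.262 0.   ]
tray_floor [306.8 178.5] 0.52 [ 0.686 -0.075  0.004]
side (array([ 0.14263613, -0.70479894,  0.61209226]), array([ 0.43185864,  0.70814944, -0.5587387 ]))
outer_mid [337.2 209.4] 0.79 [ 0.671 -0.065  0.063]
outer_mid [416.6 256.2] 0.75 [ 0.706 -0.26   0.063]
outer_mid [227.7 242. ] 0.71 [ 0.428 -0.052  0.063]
inner_foot [338.4 236.1] 0.73 [ 0.673 -0.075  0.   ]
fork_seat [217.  178.3] 0.86 [0.551 0.272 0.   ]
tray_floor [347.3 345.9] 0.85 [ 0.507 -0.323  0.004]
{'time_s': 0.5, 'qpos': array([-1.19120489,  0.52141203, -0.03627697,  1.59955598,  0.02121098,
        1.02106656, -0.11279028]), 'joint_vel': array([ 1.07142577e-03, -1.93999330e-03,  1.16167947e-03,  4.23738941e-04,
        9.67362185e-05, -1.62077483e-03, -3.30110114e-04]), 'joint_torque': array([-2.02104187e-03, -9.26272845e+01,  1.97637387e+00, -3.70053577e+01,
        1.79977535e-02,  2.41275244e-03,  6.52796439e-05]), 'eef_pos': array([0.27176242, 0.5627966 , 0.30386346]), 'ee_rot': array([ 7.00658471e-01,  3.06245157e+00, -9.32092714e-05]), 'ft_force': array([0.17831111, 0.40134044, 0.66420464]), 'moment': array([-0.01691245,  0.01917778, -0.00425325]), 'gripper_width': 0.08573078330574703}
```

View pics/top0.png

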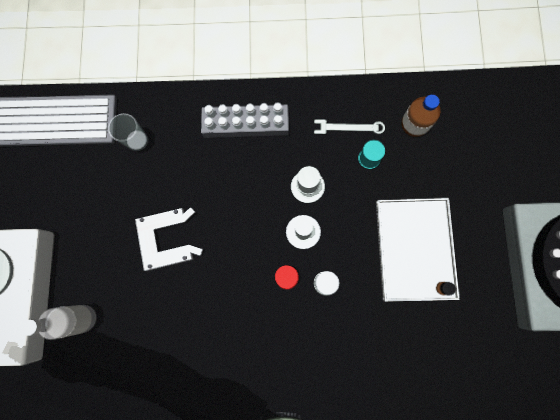

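View pics/side0.png

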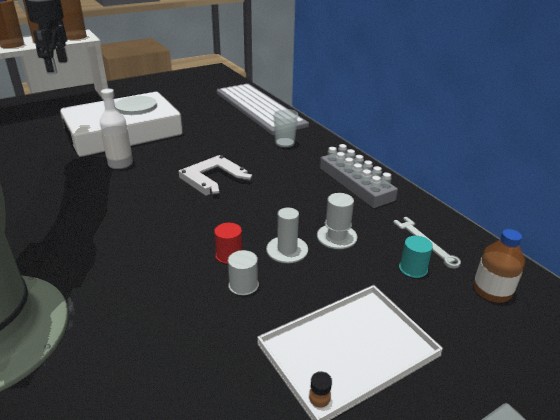

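The pair is at top (308,184) and side (338,220). Next to it in the row are a single flanged cup at top (303,232) and a single plain cup at top (327,283). The fork is at top (165,240) with its mouth toward -y, and the tray is at top (418,250). I'll measure the fork and tray from their outlines.

```bash
python3 - <<'E'
from h import *
for c in("top","side"):
    im=robot.snapshot(c)
    for q,z in(("fork_seat",.024),("tray_floor",.018)):
        for d in robot.trace(c,q)[:2]:
            m=d["pixels"].astype(np.uint8); print(c,q,d["conf"],d["xy"],m.sum())
    # bright blobs
    g=im.min(2)
    for q,z,box in(("fork",.024,(125,195,210,280) if c=="top" else (170,145,260,200)),("tray",.018,(370,190,465,310) if c=="top" else (255,285,445,412))):
        x0,y0,x1,y1=box; m=np.zeros(g.shape,np.uint8); m[y0:y1,x0:x1]=(g[y0:y1,x0:x1]>90)
        n,l,s,_=cv2.connectedComponentsWithStats(m); k=1+s[1:,4].argmax(); p=np.argwhere(l==k)[:,::-1]
        w=np.array([at_z(c,x,z)[:2] for x in p],np.float32)*1000
        r=cv2.minAreaRect(w); print(c,q,np.round(r[0],1),np.round(r[1],1),r[2]); print(np.round(cv2.boxPoints(r)))
    for q,z in(("outer_mid",.094),("inner_foot",.002)):
        for d in robot.trace(c,q)[:4]:
            p=np.argwhere(d["pixels"])[:,::-1]; w=np.array([at_z(c,x,z)[:2] for x in p],np.float32)*1000
            lo=w.min(0);hi=w.max(0); print(q,round(d["conf"],2),np.round(d["xy"]),lo,hi)
E
```

```text
top fork_seat 0.93 [156.3, 241.1] 1874
top fork [544.5 264.4] [130.4 146. ] 12.756843566894531
[[465. 321.]
 [497. 179.]
 [624. 208.]
 [592. 350.]]Traceback (most recent call last):
  File "<stdin>", line 12, in <module>
  File "h.py", line 8, in at_z
    c,d=ray(cam,xy); return c+d*(z-c[2])/d[2]
        ~~~^^^^^^^^
  File "h.py", line 4, in ray
    m=robot.camera_model(cam); K=np.array(m["mtx"]);R=np.array(m["R"]);t=np.array(m["t"])
ValueError: time passes only in moves, steps and waits
```

```bash
cat > h2.py <<'E'
import functools, h
from h import *
cm=functools.lru_cache(None)(robot.camera_model)
def at_zs(cam,p,z):
    m=cm(cam); R=np.array(m["R"]);t=np.array(m["t"]); c=-R.T@t
    u=cv2.undistortPoints(np.array(p,float).reshape(-1,1,2),np.array(m["mtx"]),np.array(m["distortion"]))[:,0]
    d=np.c_[u,np.ones(len(u))]@R; return (c+d*((z-c[2])/d[:,2])[:,None])
E
python3 - <<'E'
from h2 import *
for c in("top","side"):
    im=robot.snapshot(c); g=im.min(2)
    for q,z,box in(("fork",.024,(125,195,210,280) if c=="top" else (170,145,260,200)),("tray",.018,(370,190,465,310) if c=="top" else (255,285,445,412))):
        x0,y0,x1,y1=box; m=np.zeros(g.shape,np.uint8); m[y0:y1,x0:x1]=(g[y0:y1,x0:x1]>90)
        n,l,s,_=cv2.connectedComponentsWithStats(m); k=1+s[1:,4].argmax(); p=np.argwhere(l==k)[:,::-1]
        r=cv2.minAreaRect((at_zs(c,p,z)[:,:2]*1000).astype(np.float32)); print(c,q,np.round(r[0],1),np.round(r[1],1),r[2]); print(np.round(cv2.boxPoints(r)))
    for q,z in(("outer_mid",.094),("inner_foot",.002)):
        for d in robot.trace(c,q)[:4]:
            w=at_zs(c,np.argwhere(d["pixels"])[:,::-1],z)[:,:2]*1000
            print(q,round(d["conf"],2),np.round(d["xy"]),w.min(0).round(),w.max(0).round())
E
```

```text
top fork [544.5 264.3] [130.4 145.9] 12.756843566894531
[[465. 321.]
 [497. 179.]
 [624. 208.]
 [592. 350.]]
top tray [ 504.1 -328.1] [240.7 174.5] 0.3303613066673279
[[ 383. -242.]
 [ 384. -416.]
 [ 625. -415.]
 [ 624. -240.]]
outer_mid 0.97 [305. 180.] [ 626. -100.] [692. -49.]
outer_mid 0.92 [368. 154.] [ 682. -251.] [ 747. -192.]
outer_mid 0.68 [286. 275.] [418. -43.] [468.   5.]
inner_foot 0.83 [308. 196.] [ 626. -113.] [692. -37.]
side fork [537.7 256.9] [144.8 151.5] 11.78293514251709
[[451. 316.]
 [482. 168.]
 [624. 198.]
 [593. 346.]]
side tray [ 502.4 -331.5] [247.8 179.4] 0.07949536293745041
[[ 378. -242.]
 [ 379. -421.]
 [ 626. -421.]
 [ 626. -242.]]
outer_mid 0.83 [224. 241.] [ 376. -138.] [451. -33.]
outer_mid 0.77 [340. 212.] [ 589. -165.] [695. -49.]
outer_mid 0.61 [416. 256.] [ 624. -328.] [ 725. -237.]
inner_foot 0.97 [341. 239.] [ 629. -115.] [710. -32.]
```

>>> drive_tool(
  delta_rot=[
    [0,0,-0.15],
    [0,0,-0.15],
    [0,0,-0.15],
    [0,0,0],
    [0,0,0],
    [0,0,0],
    [0,0,0],
    [0,0,0],
    [0,0,0],
    [0,0,0],
  ],
  offset=[
    [0,0,0],
    [0,0,0],
    [0,0,0],
    [-0.028,-0.045,0],
    [-0.028,-0.045,0],
    [-0.028,-0.045,0],
    [-0.028,-0.045,0],
    [-0.028,-0.045,0],
    [-0.028,-0.045,0],
    [-0.028,-0.045,0],
  ],
  jaw=[100,100,100,100,100,100,100,100,100,100],
  grip_force=40,
)

```text
time_s: 2.2
eef_pos: [0.4686, 0.2463, 0.3041]
ee_rot: [-0.0, 3.141, 0.0]
ft_force: [0.9, 0.9, -0.6]
gripper_width: 0.0855
```

>>> drive_tool(
  delta_rot=[
    [0,0,0],
    [0,0,0],
    [0,0,0],
    [0,0,0],
    [0,0,0],
    [0,0,0],
    [0,0,0],
    [0,0,0],
    [0,0,0],
  ],
  offset=[
    [-0.0288,-0.046,0],
    [-0.0288,-0.046,0],
    [-0.0288,-0.046,0],
    [-0.0288,-0.046,0],
    [-0.0288,-0.046,0],
    [-0.0288,-0.046,0],
    [-0.0292,-0.045,0.02],
    [0,0,0.05],
    [0,0,0],
  ],
  jaw=[100,100,100,100,100,100,100,100,100],
)

```text
time_s: 3.32
eef_pos: [0.6683, -0.0731, 0.2307]
ee_rot: [-0.0, -3.135, -0.001]
ft_force: [-0.4, -0.2, 0.6]
gripper_width: 0.0855
```

```bash
python3 - <<'E'
from h2 import *
print(robot.get_obs()["eef_pos"])
b=save("side","s1");a=save("top","t1")
for c in ("side","top"):
    for q,z in(("outer_mid",.063),("inner_foot",0)):
        for d in robot.spot_point(c,q)[:3]: print(c,q,np.round(d["xy"],1),round(d["conf"],2),np.round(at_zs(c,d["xy"],z),3))
for c,i in(("side",b),("top",a)):
    e=robot.get_obs()["eef_pos"].copy()
    print(c,"grasp axis px",proj(c,[[e[0],e[1],.15],[e[0],e[1],.094],[e[0],e[1],0]]))
cv2.imwrite("pics/c1.png",np.hstack([cv2.resize(b[120:270,270:410],None,fx=2.8,fy=2.8),cv2.resize(a[120:270,230:370],None,fx=2.8,fy=2.8)])[:,:,::-1])
E
```

```text
[ 0.6683347  -0.07307984  0.23071463]
side outer_mid [417.  254.1] 0.94 [[ 0.711 -0.256  0.063]]
side outer_mid [225.9 243.3] 0.74 [[ 0.424 -0.054  0.063]]
side inner_foot [341.  237.2] 0.98 [[ 0.675 -0.081  0.   ]]
top outer_mid [370.4 151.1] 0.5 [[ 0.733 -0.226  0.063]]
side grasp axis px [[343.02923057 174.26494144]
 [340.58973557 198.48879529]
 [336.80161447 235.82768496]]
top grasp axis px [[307.83867771 168.14338495]
 [307.06856031 175.09087926]
 [305.96420169 185.06223356]]
```

View pics/c1.png

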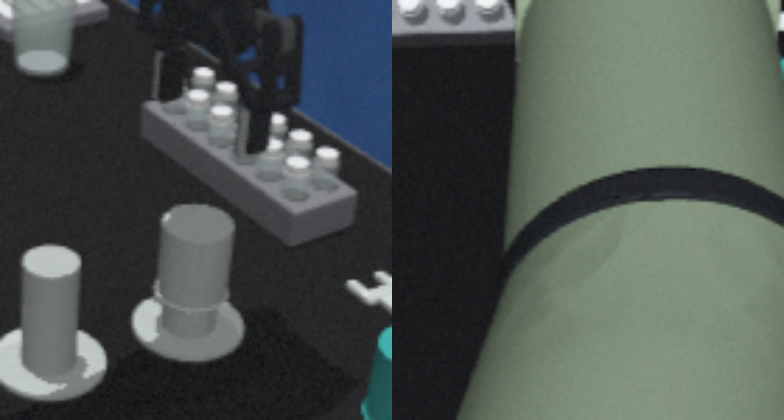

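The open fingers straddle the pair: cup top at side pixel (340,200), predicted (341,198). I'll descend and grip.

>>> drive_tool(
  delta_rot=[
    [0,0,0],
    [0,0,0],
    [0,0,0],
    [0,0,0],
    [0,0,0],
    [0,0,0],
    [0,0,0],
    [0,0,0],
    [0,0,0],
    [0,0,0],
  ],
  offset=[
    [0,-0.001,0.038],
    [0,0,0.038],
    [0,0,0.036],
    [0,0,0],
    [0,0,0],
    [0,0,0],
    [0,0,0],
    [0,0,0],
    [0,0,0],
    [0,0,0],
  ],
  jaw=[100,100,100,100,60,50,50,45,45,45],
  grip_force=40,
)

```text
time_s: 4.88
eef_pos: [0.6708, -0.0742, 0.1242]
ee_rot: [-0.0, 3.139, -0.0]
ft_force: [-3.2, -0.1, 11.5]
gripper_width: 0.0514
```

>>> drive_tool(
  delta_rot=[
    [0,0,0],
    [0,0,0],
    [0,0,0],
  ],
  offset=[
    [0,0,-0.003],
    [0,0,-0.003],
    [0,0,0],
  ],
  jaw=[40,40,40],
)

```text
time_s: 5.25
eef_pos: [0.67, -0.0741, 0.1283]
ee_rot: [-0.0, 3.141, -0.0]
ft_force: [0.2, 0.3, -2.5]
gripper_width: 0.0521
```

>>> drive_tool(
  delta_rot=[
    [0,0,0],
    [0,0,0],
  ],
  offset=[
    [0,0,0.0025],
    [0,0,0],
  ],
  jaw=[40,40],
)

```text
time_s: 5.5
eef_pos: [0.6697, -0.0741, 0.125]
ee_rot: [0.0, -3.141, -0.0]
ft_force: [-0.3, -0.6, -3.3]
gripper_width: 0.0517
```

>>> drive_tool(
  delta_rot=[
    [0,0,0],
    [0,0,0],
    [0,0,0],
    [0,0,0],
    [0,0,0],
    [0,0,0],
    [0,0,0],
    [0,0,0],
    [0,0,0],
    [0,0,0],
  ],
  offset=[
    [0,0,0.001],
    [0.005,0.0235,0],
    [0.005,0.0235,0],
    [0.005,0.0235,0],
    [0.005,0.0235,0],
    [0.0175,0.0228,0],
    [0.0175,0.0228,0],
    [0.0175,0.0228,0],
    [0.0175,0.0228,0],
    [0,0,0],
  ],
  jaw=[40,40,40,40,40,40,40,40,40,40],
)

```text
time_s: 6.75
eef_pos: [0.5783, 0.1146, 0.1245]
ee_rot: [0.007, -3.141, -0.002]
ft_force: [0.3, -0.5, -3.8]
gripper_width: 0.0519
```

```bash
python3 - <<'E'
from h2 import *
print(robot.get_obs()["eef_pos"],robot.get_obs()["ft_force"])
b=save("side","s2");a=save("top","t2")
for q,z in(("inner_foot",0),("fork_seat",0)):
    for d in robot.spot_point("side",q)[:3]: print(q,np.round(d["xy"],1),round(d["conf"],2),np.round(at_zs("side",d["xy"],z),3))
for d in robot.trace("side","inner_foot")[:2]:
    w=at_zs("side",np.argwhere(d["pixels"])[:,::-1],.002)[:,:2]*1000; print(d["xy"],w.min(0),w.max(0))
for im,c in((b,"side"),(a,"top")):
    im=im.copy()
    u=np.array([-.221,.975]);v=np.array([.975,.221]);s=np.array([.545,.267])
    for k,l in((-160,0),(-75,0),(0,0),(32,0),(70,64),(70,-64),(-75,64),(-75,-64),(32,29),(32,-29)):
        P=s+u*k/1000+v*l/1000; p=proj(c,[[*P,.024 if l else 0]])[0]; cv2.circle(im,tuple(int(x) for x in p.round()),1,(255,0,0),-1)
    cv2.imwrite(f"pics/m_{c}.png",im[:,:,::-1])
x=cv2.imread("pics/m_side.png")[120:280,150:350];y=cv2.imread("pics/m_top.png")[170:330,110:310]
cv2.imwrite("pics/c2.png",cv2.resize(np.hstack([x,y]),None,fx=2,fy=2,interpolation=cv2.INTER_CUBIC))
E
```

```text
[0.5782795  0.11463977 0.12453702] [ 0.29434992 -0.51651721 -3.83794147]
inner_foot [258.3 207.7] 0.63 [[0.577 0.104 0.   ]]
fork_seat [214.  178.9] 0.78 [[0.543 0.273 0.   ]]
[257.5, 204.9] [535.03912321  70.11568793] [619.45926028 154.73145183]
```

View pics/c2.png

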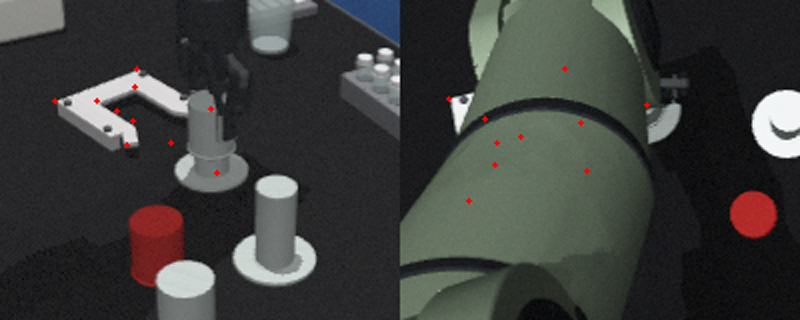

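>>> drive_tool(
  delta_rot=[
    [0,0,0],
    [0,0,0],
    [0,0,0],
    [0,0,0],
    [0,0,0],
    [0,0,0],
    [0,0,0],
    [0,0,0],
    [0,0,0],
    [0,0,0],
    [0,0,0],
  ],
  offset=[
    [0.0035,0.0155,0],
    [0.0035,0.0155,0],
    [0.0035,0.0155,0],
    [0.0035,0.0155,0],
    [0.0035,0.0155,0],
    [0.0035,0.0155,0],
    [0.0035,0.0155,0],
    [0.0035,0.0155,0],
    [0.0035,0.0155,0],
    [0.0035,0.0155,0],
    [0,0,0],
  ],
  jaw=[40,40,40,40,40,40,40,40,40,40,40],
)

```text
time_s: 8.38
eef_pos: [0.5443, 0.2678, 0.1243]
ee_rot: [0.003, -3.141, -0.001]
ft_force: [-0.1, -0.3, -2.7]
gripper_width: 0.0519
```

```bash
python3 - <<'E'
from h2 import *
o=robot.get_obs();print(o["eef_pos"],o["ft_force"])
b=save("side","s3")
for q,z in(("inner_foot",0),("outer_mid",.063)):
    for d in robot.spot_point("side",q)[:3]: print(q,np.round(d["xy"],1),round(d["conf"],2),np.round(at_zs("side",d["xy"],z),3))
cv2.imwrite("pics/c3.png",cv2.resize(b[110:250,140:320],None,fx=3,fy=3,interpolation=cv2.INTER_CUBIC)[:,:,::-1])
E
```

```text
[0.54429017 0.26775483 0.12434658] [-0.07902934 -0.31413368 -2.72546361]
inner_foot [216.3 182.8] 0.7 [[0.54  0.252 0.   ]]
outer_mid [417.  255.6] 0.92 [[ 0.708 -0.259  0.063]]
outer_mid [225.7 242. ] 0.88 [[ 0.425 -0.05   0.063]]
outer_mid [212.  155.1] 0.58 [[0.545 0.28  0.063]]
```

View pics/c3.png

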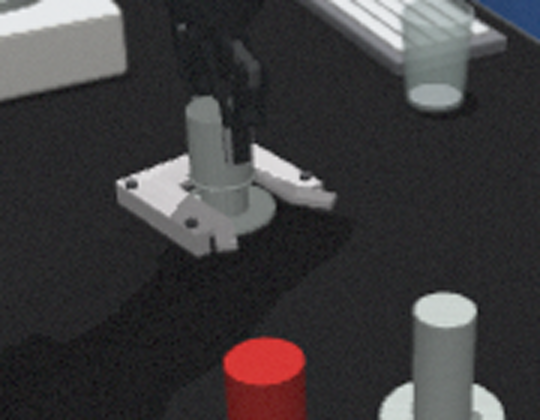

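>>> drive_tool(
  delta_rot=[
    [0,0,0],
    [0,0,0],
    [0,0,0],
    [0,0,0],
    [0,0,0],
    [0,0,0],
    [0,0,0],
    [0,0,0],
    [0,0,0],
    [0,0,0],
    [0,0,0],
    [0,0,0],
  ],
  offset=[
    [0,0,0],
    [0,0,-0.006],
    [0,0,-0.007],
    [0,0,-0.007],
    [0,0,-0.007],
    [0,0,-0.007],
    [0,0,-0.01],
    [0,0,-0.01],
    [0,0,-0.01],
    [0,0,-0.02],
    [0,0,-0.02],
    [0,0,-0.02],
  ],
  jaw=[40,40,40,40,40,40,40,40,40,40,40,40],
  grip_force=50,
)

```text
time_s: 10.02
eef_pos: [0.5448, 0.266, 0.2496]
ee_rot: [-0.0, 3.141, 0.0]
ft_force: [-0.1, -0.3, -1.7]
gripper_width: 0.0518
```

```bash
python3 - <<'E'
from h2 import *
o=robot.get_obs();print(o["eef_pos"],o["ft_force"],o["gripper_width"])
b=save("side","s4")
for d in robot.spot_point("side","inner_foot")[:3]: print(np.round(d["xy"],1),round(d["conf"],2),np.round(at_zs("side",d["xy"],0),3))
cv2.imwrite("pics/c4.png",cv2.resize(b[80:250,140:320],None,fx=3,fy=3,interpolation=cv2.INTER_CUBIC)[:,:,::-1])
E
```

```text
[0.5448204  0.2660185  0.24958445] [-0.07833366 -0.34757448 -1.70287849] 0.05178087060306176
[218.6 179.7] 0.87 [[0.551 0.263 0.   ]]
```

View pics/c4.png

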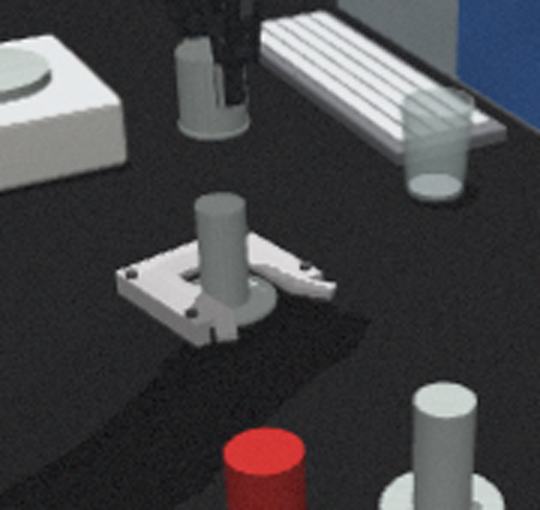

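Clean separation: the flanged cup stands in the fork at crop (225,250) and the plain cup is held above it. Next is the tray.

>>> drive_tool(
  delta_rot=[
    [0,0,0],
    [0,0,0],
    [0,0,0],
    [0,0,0],
    [0,0,0],
    [0,0,0],
    [0,0,0],
    [0,0,0],
    [0,0,0],
    [0,0,0],
    [0,0,0],
    [0,0,0],
  ],
  offset=[
    [0.002,-0.03,0],
    [0.002,-0.05,0],
    [0.002,-0.055,0],
    [0.002,-0.055,0],
    [0.002,-0.055,0],
    [0.002,-0.055,0],
    [0.002,-0.055,0],
    [0.002,-0.055,0],
    [0.002,-0.055,0],
    [0.002,-0.055,0],
    [0.002,-0.045,0],
    [0.002,-0.02,0],
  ],
  jaw=[40,40,40,40,40,40,40,40,40,40,40,40],
)

```text
time_s: 11.62
eef_pos: [0.5199, -0.3215, 0.2478]
ee_rot: [-0.004, -3.141, 0.001]
ft_force: [0.7, -0.1, -1.8]
gripper_width: 0.0513
```

>>> drive_tool(
  delta_rot=[
    [0,0,0],
    [0,0,0],
    [0,0,0],
    [0,0,0],
    [0,0,0],
    [0,0,0],
    [0,0,0],
    [0,0,0],
  ],
  offset=[
    [0,0,0],
    [0,0,0.03],
    [0,0,0.035],
    [0,0,0.035],
    [0,0,0.03],
    [0,0,0.012],
    [0,0,0.004],
    [0,0,0],
  ],
  jaw=[40,40,40,40,40,40,40,40],
)

```text
time_s: 12.62
eef_pos: [0.5213, -0.3188, 0.1032]
ee_rot: [-0.001, 3.141, -0.001]
ft_force: [-0.6, -0.8, -2.1]
gripper_width: 0.0514
```

```bash
python3 - <<'E'
from h2 import *
o=robot.get_obs();print(o["eef_pos"],o["ft_force"],o["gripper_width"])
b=save("side","s5")
cv2.imwrite("pics/c5.png",cv2.resize(b[240:420,240:450],None,fx=3,fy=3,interpolation=cv2.INTER_CUBIC)[:,:,::-1])
E
```

```text
[ 0.52134117 -0.31882238  0.10318042] [-0.55029203 -0.75319093 -2.05534094] 0.05138867639320913
```

View pics/c5.png

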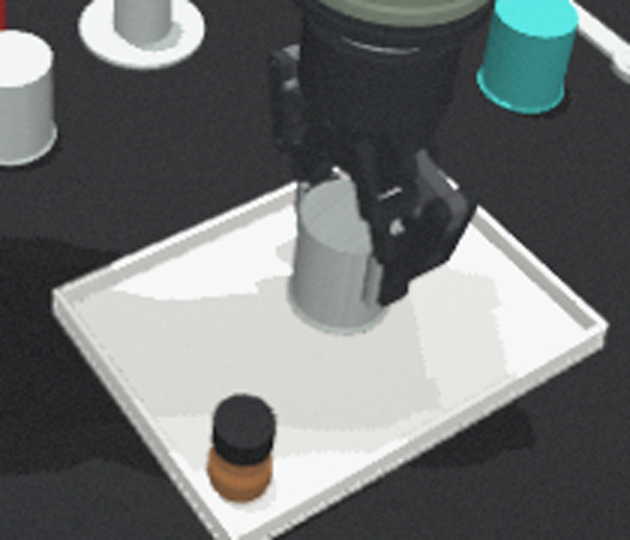

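The plain cup is held upright over the tray interior, near crop (345,270), just above the floor and clear of the jar. I'll lower gently in millimetre steps.

>>> drive_tool(
  delta_rot=[
    [0,0,0],
    [0,0,0],
    [0,0,0],
    [0,0,0],
  ],
  offset=[
    [0,0,0.002],
    [0,0,0.002],
    [0,0,0.002],
    [0,0,0],
  ],
  jaw=[40,40,40,40],
)

```text
time_s: 13.18
eef_pos: [0.5209, -0.319, 0.0964]
ee_rot: [-0.0, 3.142, -0.0]
ft_force: [-0.3, 0.2, -0.2]
gripper_width: 0.0516
```

>>> drive_tool(
  delta_rot=[
    [0,0,0],
    [0,0,0],
  ],
  offset=[
    [0,0,0.001],
    [0,0,0],
  ],
  jaw=[40,40],
)

```text
time_s: 13.42
eef_pos: [0.5209, -0.319, 0.0963]
ee_rot: [0.0, 3.141, -0.0]
ft_force: [-5.4, 4.3, 15.4]
gripper_width: 0.0516
```

>>> drive_tool(
  delta_rot=[
    [0,0,0],
    [0,0,0],
    [0,0,0],
    [0,0,0],
    [0,0,0],
    [0,0,0],
    [0,0,0],
    [0,0,0],
    [0,0,0],
    [0,0,0],
    [0,0,0],
  ],
  offset=[
    [0,0,-0.0007],
    [0,0,0],
    [0,0,0],
    [0,0,0],
    [0,0,0],
    [0,0,0],
    [0,0,-0.01],
    [0,0,-0.03],
    [0,0,-0.04],
    [0,0,-0.05],
    [0,0,-0.05],
  ],
  jaw=[40,65,75,85,100,100,100,100,100,100,100],
)

```text
time_s: 14.8
eef_pos: [0.5207, -0.3189, 0.2785]
ee_rot: [-0.0, 3.141, -0.0]
ft_force: [0.6, -1.2, -0.9]
gripper_width: 0.0855
```

```bash
python3 - <<'E'
from h2 import *
o=robot.get_obs();print(o["eef_pos"],o["ft_force"],o["gripper_width"])
b=save("side","s6")
for q,z in(("inner_foot",0),("outer_mid",.035)):
    for d in robot.spot_point("side",q)[:5]: print(q,np.round(d["xy"],1),round(d["conf"],2),np.round(at_zs("side",d["xy"],z),3))
cv2.imwrite("pics/c6.png",cv2.resize(np.hstack([b[240:420,240:450],b[100:280,130:300]]),None,fx=2,fy=2,interpolation=cv2.INTER_CUBIC)[:,:,::-1])
E
```

```text
[ 0.52065266 -0.318876    0.27845388] [ 0.59257722 -1.21996845 -0.92378475] 0.08546297034565324
inner_foot [216.7 181.8] 0.87 [[0.543 0.256 0.   ]]
outer_mid [418.1 255.5] 0.84 [[ 0.739 -0.237  0.035]]
outer_mid [228.7 244.7] 0.66 [[ 0.441 -0.028  0.035]]
outer_mid [353.5 331.2] 0.62 [[ 0.514 -0.324  0.035]]
```

View pics/c6.png

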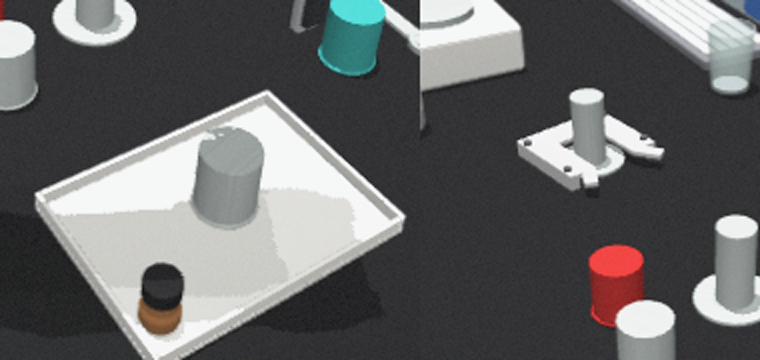

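```bash
python3 -c "
from rig import robot
print(robot.finish_job())"
```

```text
the job is handed in; nothing more can be done
None
```

I slid the jammed pair along the bench into the fork, stripped the plain cup off upward, and set it mouth-down in the tray. The job was handed in at about 15 s of the allowed 51 s; no verdict was reported.

**Last checks (side camera, after release):**
- **Plain cup:** it stands upright in the tray at about (0.514, -0.324), roughly 10 mm from the tray centre and clear of the jar. Its tilt was judged by eye only.
- **Flanged cup:** it stands upright under the fork. The network put its foot at (0.543, 0.256) in the last picture and (0.551, 0.263) in the one before. My outline estimate of the fork point is (0.545, 0.267), so it sits about 7–11 mm off, within the 30 mm limit.
- **Gripper:** it is open and about 0.18 m above where it released, touching nothing.

**What disagreed or went less smoothly:**
- **Fork point:** the network and the outline differed by up to 8 mm.
- **Grip and placing forces:** closing the fingers pressed the pair down with about 11 N, and placing the cup reached about 15 N. I backed off both times.
- **Slide height:** after I backed off from the grip, the vertical force read as if the pair was carried. It may have slid about 1 mm above the bench instead of fully on it.

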